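# Square up a planting board and clamp it in the plugging jig

## Robot

A 6-joint arm with a two-finger parallel gripper is mounted at the origin on the work surface. World frame = base frame: x ahead of the robot, y to its left, z up, the work surface at z = 0. Lengths are in m, angles in rad, forces in N, time in s.
With the tool pointing down it reaches from about 0.3 to 0.775 m from the base axis. Payload 14.6 kg.
Tool frame: the origin (TCP) lies on the centre line of the jaws, within the pads' length; the fingertips stand nose_length ahead of it and the grasp point (between the pads) lies 6 mm ahead of it (nose_length is the distance from the TCP to the fingertips, in m); z points along the fingers, y is the direction in which the jaws open and shut (so a half turn about z gives the same grasp; the last joint's range is limited). The gripper opens to 85 mm and grips with 20 to 120 N. Pads are 22 mm wide; open, the fingers measure 114 mm over their backs; the gripper's body (76 mm by 85 mm) begins 54 mm behind the grasp point. The pads swing forward as they close: fully open they stand 13 mm farther back than shut.
Start: joints at [-1.226, 0.3, 1.521, -0, 1.321, -0.067], TCP at [0.22, -0.504, 0.256] pointing down, gripper open.
Joint ranges: [-3.03, 3.03], [-0.79, 2.21], [0.23, 2.52], [-1.04, 4.18], [0, 3.07], [-2.55, 2.55]. Speed limits (rad/s): [2.22, 2.22, 2.57, 3.14, 3.14, 3.14].

## Interface

Orientations are given as [roll, pitch, yaw] about the fixed x, y, z axes, in that order (R = Rz(yaw) Ry(pitch) Rx(roll)).
In Python, from bench import * gives the robot as it stands.
- The arm moves only by the tool play_rows, never from a script. Its argument "rows" is a list of rows, each an object with "travel": the shift along the tool's x, y, z in m, a list of three; "delta_rot": the turn, a rotation vector about the tool's x, y, z in rad, a list of three; "gripper": the opening in per cent of the stroke, from 0 (shut) to 100 (fully open). A call has 1 to 10 rows; each row is the pose to reach, as a shift and turn from the pose measured when the call began, along the tool's axes at that moment; what a row does not reach only later rows make up. A row lasts 1/8 s, in which the tool goes at most 62.5 mm and 10.7 degrees, less where a joint would pass 70% of its speed; a pose out of reach is approached as far as the arm can. A call with a gripper value outside its range is refused whole. The fingers move at their own pace and stop on an object; "newtons" is the grip in N (left out, the last holds). Time passes only in rows, so rows that repeat a pose let the fingers close. It gives the time, the measured TCP pose, the force and the opening at its end, in the units of the state.
- read_state(): the state, without advancing time (a new reading comes with each control period).
- get_image(name): name is "side" or "top" or "wrist"; returns the picture (480x640x3 uint8, red, green, blue); there is no depth.
- camera_params(name): a dict with "mtx" (3x3 intrinsics, pixels), "R" (3x3) and "t" (3): a world point X has camera coordinates R X + t. Camera axes: x right, y down, z forward; pixel columns grow to the right and rows downward; lengths in m; the calibration is good to about 2 mm. A picture is of the moment at which its call begins: read the wrist's pose just before it. camera_params takes no time and is no camera call; for the wrist camera it gives the pose at the moment of the call.
- hand_in(): hands the job in, once; it reports no verdict.
The state is a dict: "clock": time; "joints": joint angles; "qd": joint speeds; "joint_efforts": joint torques, N m; "ee_pos": TCP position; "orientation": TCP orientation; "contact_force": force on the tool from outside, world axes, zero at the start; "ft_torque": the same for the moment, N m; "width": finger opening in m.
Only numpy, scipy, OpenCV 4.12 (cv2) and the standard library are available. Lean on these libraries where they do the work, as an engineer would, in place of code of your own. Each camera call takes 0.05 s, during which the arm holds its last target. There are 200 camera calls.

## Task

The planting board is to be held for plugging: slide the cream board on the bed of the jig fully home, flat against both the end stop in front of the clamp and the side fence. Then push the red handle of the toggle clamp down over centre until it locks, so that its rubber pad holds the board there. The grow-light batten hangs low over the clamp, so reach in under it at a slant and do not bump it, and leave the bottle, the pot and the dibber where they are.

Things in the scene. Friction and masses are not known exactly. Their poses are not given: they have to be found in the camera images.
- jig: Fixed plugging jig: grey plate 310 x 250 x 18 mm, its top is the bed (z = 18 mm); position and yaw vary. Origin on the table; the plate spans x -155..155, y -140..110 mm of it. x points away from the robot, from the bed to the clamp. The toggle clamp stands on a riser block 25 mm high on the jig's x axis (x 5..105 mm, 56 mm wide).
- end_stop (a point): Middle of the face of the aluminium end stop, at bed height: a bar across the bed in front of the clamp, 160 mm long (jig y), 14 mm above the bed. Its face looks to the jig's -x. At x = -10 mm, y = 0 of the jig; axes as the jig's.
- side_fence (a point): Point on the face of the aluminium side fence, at bed height: a bar along the left (+y) side of the bed, 125 mm long (jig x), 14 mm above the bed; its face looks to the jig's -y. At x = -60, y = 90 mm of the jig; axes as the jig's.
- board: Loose cream planting board with dark holes, 100 (x) x 180 (y) x 20 mm, about 0.3 kg; origin at the centre of its underside, z up, its axes nearly along the jig's. It starts flat on the bed, 12 to 42 mm short of both stops and up to 6 degrees askew. Home (against both stops) its origin is at x = -60, y = 0 mm of the jig.
- handle_grip (a point): Point on the centre line of the clamp handle's red grip (76 x 22 x 15 mm), 95 mm from the handle's pivot. x axis: along the handle to its free end; z: out of the face to push on (up when locked, towards the robot when open). On its way in the jig frame, x mm, z mm, rise of the handle in degrees: 33,165,98 open; 69,171,74; 96,161,52; 110,142,33; 121,112,13; 124,97,4 locked.
- handle_end (a point): Free end of the red grip, 29 mm beyond handle_grip, same axes. The handle swings in the jig's x-z plane, from upright, away from the robot and down.
- clamp_handle (a joint): Clamp handle angle relative to the clamp arm, rad: 0 fully open (upright, leaning 8 degrees to the robot), starts at 0 to 0.3, pad meets the board at about 2.1, dead centre about 2.52, locked against its stop at 2.66. It moves lightly until 2.1, then needs up to about 8 N at the grip, snaps over and stays locked when let go.
- pad: Black rubber pad, 25 mm across, on the spindle at the end of the clamp arm; origin at the centre of its face. Raised when the clamp is open (about x = -50, z = 110 mm of the jig); when locked it presses the board's top at x = -55 mm, y = 0 of the jig. Moved only by the handle.
- lamp: Fixed grow-light batten: white bar 50 mm wide (x), 40 mm high, along y across the bench, underside (tube) at z = 297 mm, on two posts at y = +-640 mm of its origin. Origin on the table under the bar's middle. It hangs over the clamp handle: do not bump it.
- bottle: Bystander: white bottle, green cap, 62 mm across, 150 mm tall, standing left (+y) of the jig; origin under its centre.
- pot: Bystander: terracotta pot with a grass seedling, 88 mm across, 78 mm tall without the leaves, left (+y) of the jig; origin under its centre.
- dibber: Bystander: wooden dibber, 180 mm long (along its x), 28 mm thick, lying right (-y) of the jig; origin under its middle.
Mind the look-alikes: they are no part of the job. What is shaped like the board but brown or purple is not meant.

How it is judged:
By the outcome, as a careful person would: the job done as asked, in the order asked, and still so for the second after the job is handed in, with the robot touching nothing.
It also fails if it takes over 67 s, if anything falls off the work surface, if the arm or the gripper's body presses on something with over 40 N, if the wrist force passes 120 N, or if a joint passes its speed limit or range.

## Working session

There is one attempt and no reset: what is moved stays moved. The work goes in short steps, Python scripts to look and compute and a tool call to move; the robot and the scene stay as the last step left them, time stands still between calls to the robot, and variables do not carry over. Pictures are saved under pics/ and viewed, about 8 in all and at most 12, crops included, and the job is handed in when it is done.

Besides the shell and the picture viewer there is one more tool, called after "Request:" by a JSON object that holds its "op" and its "data". play_rows: Moves the arm, as the interface text tells. Its arguments: {"type":"object","properties":{"rows":{"type":"array","items":{"type":"object","properties":{"travel":{"type":"array","items":{"type":"number"}},"delta_rot":{"type":"array","items":{"type":"number"}},"gripper":{"type":"number"}}}},"newtons":{"type":"number"}},"required":["rows"]}

```bash
ls; mkdir -p pics; python3 - <<'E'
from bench import *
import cv2
s=read_state();print(s)
for n in("top","side"):
    im=get_image(n);cv2.imwrite(f"pics/{n}0.png",im[:,:,::-1])
    p=camera_params(n);print(n,p)
E
```

```text
pics
{'clock': 0.0, 'joints': array([-1.22559949e+00,  3.00464525e-01,  1.52159447e+00, -1.18958997e-05,
        1.32070155e+00, -6.65991889e-02]), 'qd': array([-0.00133645, -0.00034509,  0.00083708, -0.00156226,  0.00019718,
       -0.00150574]), 'joint_efforts': array([-1.39800737e-03, -5.43505633e+01, -3.61794484e+01, -8.35475271e-05,
        3.94227143e-03, -8.58577316e-07]), 'ee_pos': array([ 0.22006488, -0.5038258 ,  0.25571924]), 'orientation': array([-3.14042658e+00, -6.62263124e-05,  4.11798941e-01]), 'contact_force': array([-0.23530993,  0.98734777, -0.1373343 ]), 'ft_torque': array([-0.06317633, -0.01472987, -0.02141286]), 'width': 0.08489198421653057}
top {'mtx': array([[603.18011781,   0.        , 317.53629079],
       [  0.        , 603.18011781, 233.25758427],
       [  0.        ,   0.        ,   1.        ]]), 'R': array([[ 0.01532565, -0.99980145,  0.01273521],
       [-0.98295984, -0.01739843, -0.1829952 ],
       [ 0.18318044, -0.00971368, -0.98303132]]), 't': array([-0.03371328,  0.52553068,  1.41000102])}
side {'mtx': array([[514.83303583,   0.        , 327.42313308],
       [  0.        , 514.83303583, 238.80670272],
       [  0.        ,   0.        ,   1.        ]]), 'R': array([[-0.96832408, -0.24849346,  0.02448409],
       [-0.15414568,  0.51775584, -0.84152718],
       [ 0.19643722, -0.81864515, -0.53965965]]), 't': array([0.48718955, 0.2236871 , 1.08066375])}
```

View pics/top0.png

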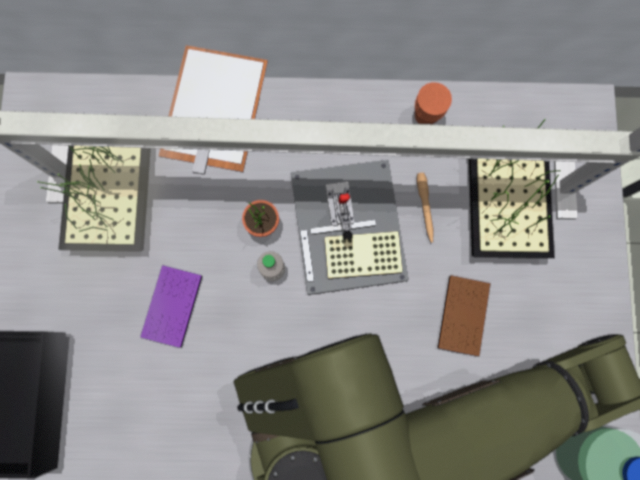

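View pics/side0.png

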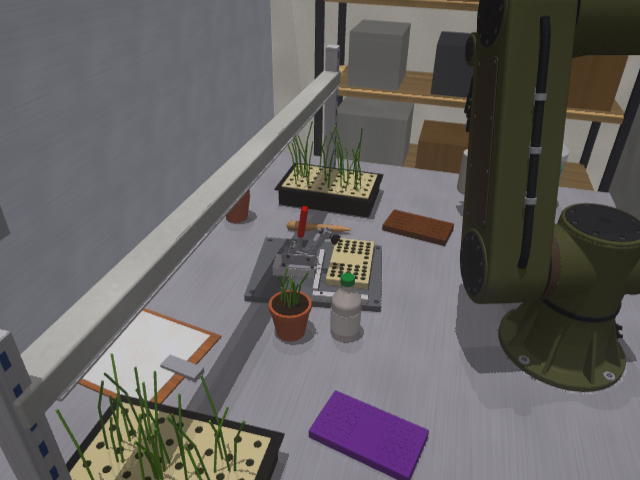

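The top view shows the jig at about (291..407, 160..293), with the board's corners near (325,236) and (403,275). The clamp lies on the jig's axis, with its red handle at (344,198). The bottle is at (269,262), the pot at (261,217) and the dibber at (426,207). In the side view the upright red grip is at (303,220) and the board at (350,262). Next I'll enlarge both.

```bash
python3 - <<'E'
import cv2
a=cv2.imread("pics/top0.png")[150:300,240:440];cv2.imwrite("pics/topc.png",cv2.resize(a,None,fx=4,fy=4,interpolation=cv2.INTER_CUBIC))
a=cv2.imread("pics/side0.png")[195:345,240:400];cv2.imwrite("pics/sidec.png",cv2.resize(a,None,fx=4,fy=4,interpolation=cv2.INTER_CUBIC))
E
```

```text
(no output)
```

View pics/topc.png

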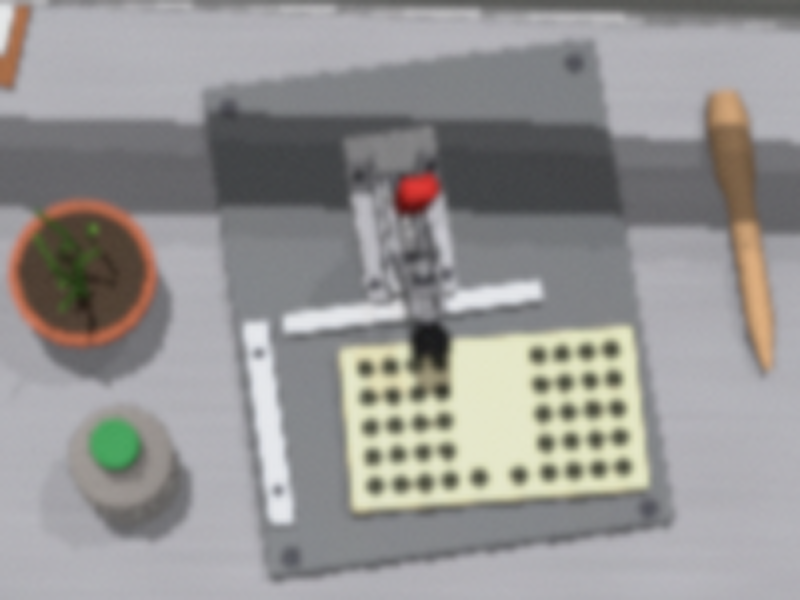

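View pics/sidec.png

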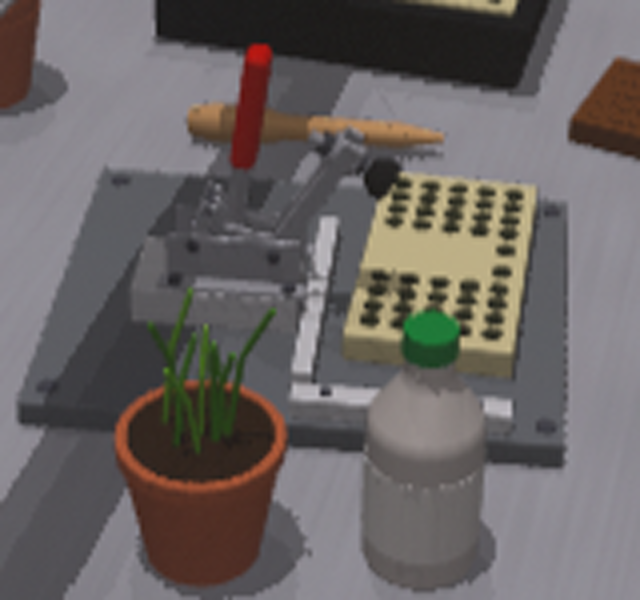

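Readings from the enlarged crops, as crop pixels:

| Item | Top crop | Side crop |
|---|---|---|
| Plate corners | (204,92), (594,40), (670,523), (272,578) | (20,405), (108,168), (567,203), (567,445) |
| Board top corners | (340,349), (632,326), (650,487), (353,508) | (347,340), (395,175), (537,186), (515,358) |
| Red grip end | (418,188) | (259,50) |

I'll triangulate these and fit the poses.

```bash
cat > h.py <<'E'
from bench import *
import numpy as np, cv2
from scipy.optimize import least_squares
from scipy.spatial.transform import Rotation as Ro
def P(n):
    c=camera_params(n);return c["mtx"]@np.c_[c["R"],c["t"]]
def proj(M,X):
    h=np.c_[X,np.ones(len(X))]@M.T;return h[:,:2]/h[:,2:]
def onplane(M,uv,z):
    H=np.c_[M[:,:2],M[:,2]*z+M[:,3]];return np.array([(lambda w:w[:2]/w[2])(np.linalg.solve(H,[u,v,1])) for u,v in uv])
def un(uv,o,f=4): return (np.array(uv,float)+.5)/f-.5+np.array(o)
def tri(Ma,a,Mb,b):
    X=cv2.triangulatePoints(Ma,Mb,np.array(a,float).T,np.array(b,float).T);return (X[:3]/X[3]).T
def fit(M_uv,loc,x0,z):
    def w(p): return np.c_[(Ro.from_euler('z',p[2]).as_matrix()[:2,:2]@np.array(loc).T).T+p[:2],np.full(len(loc),z)]
    r=least_squares(lambda p:np.concatenate([(proj(M,w(p))-uv).ravel() for M,uv in M_uv]),x0)
    return r.x,np.round(r.fun.reshape(-1,2),1)
E
python3 - <<'E'
from h import *
T,S=P("top"),P("side")
for n in("top","side"):
    c=camera_params(n);print(n,"cam at",-c["R"].T@c["t"])
t=un([(204,92),(594,40),(670,523),(272,578)],(240,150));s=un([(20,405),(108,168),(567,203),(567,445)],(240,195))
print("plate\n",tri(T,t,S,s).round(4))
J,r=fit([(T,t),(S,s)],[(.155,.11),(.155,-.14),(-.155,-.14),(-.155,.11)],[.5,0,0],.018);print(J,r.tolist())
bt=un([(340,349),(632,326),(650,487),(353,508)],(240,150));bs=un([(347,340),(395,175),(537,186),(515,358)],(240,195))
print("board\n",tri(T,bt,S,bs).round(4))
B,r=fit([(T,bt),(S,bs)],[(.05,.09),(.05,-.09),(-.05,-.09),(-.05,.09)],[.45,0,0],.038);print(B,r.tolist())
Rj=np.array([[np.cos(J[2]),-np.sin(J[2])],[np.sin(J[2]),np.cos(J[2])]])
print("board in jig",(Rj.T@(B[:2]-J[:2]))*1e3,np.degrees(B[2]-J[2]))
e=tri(T,un([(418,188)],(240,150)),S,un([(259,50)],(240,195)))[0]
print("grip end",e,Rj.T@(e[:2]-J[:2]))
a=cv2.imread("pics/top0.png")
for u in(335,370):
  print(u,[tuple(a[v,u]) [1] for v in range(110,165)])
for v in (110,120,125,130,135,140,145,150,155): print(v,onplane(T,[(344,v)],.337).round(3),onplane(T,[(344,v)],.297).round(3))
E
```

```text
top cam at [ 0.25880763 -0.01086688  1.4826741 ]
side cam at [0.29395519 0.88992825 0.759501  ]
plate
 [[ 0.6868  0.0449  0.0134]
 [ 0.7243 -0.2014  0.0165]
 [ 0.4193 -0.2458  0.0171]
 [ 0.3808 -0.0036  0.016 ]]
[ 0.54996391 -0.08593624  0.15478708] [[-0.8, -0.2], [-0.3, -0.1], [1.0, 0.1], [-1.0, 0.6], [-0.3, -1.1], [-0.6, -0.4], [0.8, -0.7], [-0.0, 0.0]]
board
 [[ 0.5192 -0.0428  0.0318]
 [ 0.5348 -0.2214  0.034 ]
 [ 0.4385 -0.2309  0.0362]
 [ 0.4216 -0.0518  0.0329]]
[ 0.47770257 -0.13501781  0.09463152] [[-0.8, 0.1], [-0.3, 0.3], [-0.5, 0.7], [-0.6, 1.2], [-0.8, -1.8], [-1.9, -1.4], [0.8, -0.1], [0.1, -1.3]]
board in jig [-78.96430889 -37.35425531] -3.446659970707184
grip end [ 0.58205783 -0.08080388  0.19398979] [0.03250147 0.0001231 ]
335 [np.uint8(172), np.uint8(171), np.uint8(172), np.uint8(173), np.uint8(173), np.uint8(172), np.uint8(171), np.uint8(171), np.uint8(172), np.uint8(172), np.uint8(172), np.uint8(183), np.uint8(201), np.uint8(216), np.uint8(218), np.uint8(219), np.uint8(217), np.uint8(217), np.uint8(218), np.uint8(218), np.uint8(219), np.uint8(219), np.uint8(218), 
[... 963 characters left out ...]
p.uint8(215), np.uint8(213), np.uint8(205), np.uint8(181), np.uint8(146), np.uint8(110), np.uint8(92), np.uint8(89), np.uint8(92), np.uint8(100), np.uint8(122), np.uint8(147), np.uint8(162), np.uint8(165), np.uint8(171), np.uint8(177), np.uint8(178), np.uint8(179), np.uint8(177), np.uint8(164), np.uint8(146), np.uint8(134), np.uint8(129)]
110 [[ 0.725 -0.072]] [[ 0.741 -0.074]]
120 [[ 0.704 -0.072]] [[ 0.72  -0.074]]
125 [[ 0.693 -0.072]] [[ 0.709 -0.074]]
130 [[ 0.683 -0.072]] [[ 0.698 -0.074]]
135 [[ 0.672 -0.072]] [[ 0.687 -0.074]]
140 [[ 0.662 -0.072]] [[ 0.676 -0.074]]
145 [[ 0.652 -0.072]] [[ 0.665 -0.074]]
150 [[ 0.641 -0.072]] [[ 0.655 -0.074]]
155 [[ 0.631 -0.072]] [[ 0.644 -0.074]]
```

The fit residuals are about 1 px and the heights are within 2–5 mm. In the jig frame the board is at about (-79, -37) mm, -3.4°, and the jig itself is at (0.550, -0.086), yaw 0.155. The lamp spans x 0.652–0.702. I'll square the board with both fingertips, pushing along jig x first.

Request:
{"op": "play_rows", "data": {"rows": [{"travel": [0.05,-0.05,0.02],"delta_rot": [0,0,0.1],"gripper": 60},{"travel": [0.1,-0.1,0.04],"delta_rot": [0,0,0.2],"gripper": 60},{"travel": [0.15,-0.15,0.06],"delta_rot": [0,0,0.257],"gripper": 60},{"travel": [0.2,-0.2,0.08],"delta_rot": [0,0,0.257],"gripper": 60},{"travel": [0.267,-0.266,0.106],"delta_rot": [0,0,0.257],"gripper": 60},{"travel": [0.267,-0.266,0.106],"delta_rot": [0,0,0.257],"gripper": 60},{"travel": [0.267,-0.266,0.106],"delta_rot": [0,0,0.257],"gripper": 60},{"travel": [0.267,-0.266,0.106],"delta_rot": [0,0,0.257],"gripper": 60},{"travel": [0.267,-0.266,0.106],"delta_rot": [0,0,0.257],"gripper": 60},{"travel": [0.267,-0.266,0.106],"delta_rot": [0,0,0.257],"gripper": 60}]}}

```text
clock: 1.35
ee_pos: [0.3581, -0.1539, 0.1503]
orientation: [-3.141, -0.0, 0.153]
contact_force: [0.3, 0.1, -0.2]
width: 0.0512
```

```bash
python3 - <<'E'
from h import *
D=down(.155)
print(read_state()["joints"].round(2))
plan(([-160,-37,100],D),([-160,-37,50],D))
cv2.imwrite("pics/w1.png",get_image("wrist")[:,:,::-1])
E
```

```text
[-0.5   0.08  2.06  0.    1.01  0.92]
t 1.35 tcp jig [-200.1  -37.5  150.3] F [ 0.3  0.1 -0.2] w 0.051
travel [0.0401, -0.0005, 0.0503] rot [-0.0007, -0.0001, -0.0016]
travel [0.0401, -0.0005, 0.1003] rot [-0.0007, -0.0001, -0.0016]
```

View pics/w1.png

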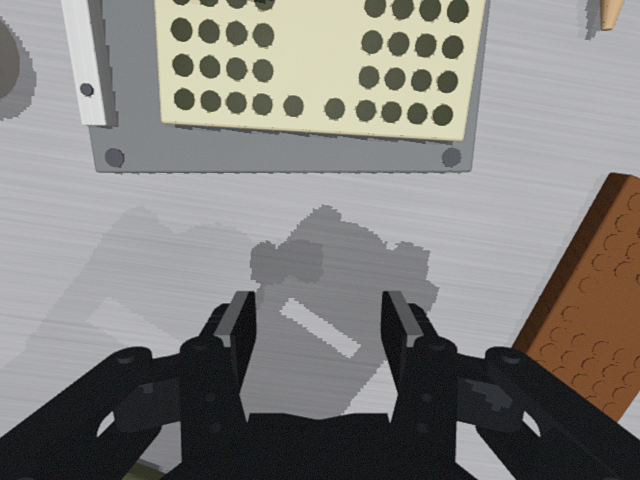

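The wrist view shows the plate's near corners at (97,171) and (472,171), the board's near top corners at (161,121) and (464,139), and the fence's near end at (105,124). I'll check these against the fit.

```bash
python3 - <<'E'
from h import *
W=P("wrist")
f=lambda uv,z:[wj([*p,z]).round(1).tolist() for p in onplane(W,uv,z)]
print("plate",f([(97,171),(472,171)],.018))
print("board",f([(161,121),(464,139)],.038))
print("fence",f([(105,124)],.032))
E
```

```text
plate [[-153.4, 109.3, 18.0], [-153.8, -139.6, 18.0]]
board [[-122.5, 54.9, 38.0], [-133.0, -124.6, 38.0]]
fence [[-124.0, 91.5, 32.0]]
```

Request:
{"op": "play_rows", "data": {"rows": [{"travel": [0.04,0,0.05],"delta_rot": [0,0,0],"gripper": 60},{"travel": [0.04,0,0.08],"delta_rot": [0,0,0],"gripper": 60},{"travel": [0.04,0,0.095],"delta_rot": [0,0,0],"gripper": 60},{"travel": [0.04,0,0.1],"delta_rot": [0,0,0],"gripper": 60},{"travel": [0.04,0,0.102],"delta_rot": [0,0,0],"gripper": 60},{"travel": [0.04,0,0.102],"delta_rot": [0,0,0],"gripper": 60}]}}

```text
clock: 2.15
ee_pos: [0.3979, -0.1479, 0.049]
orientation: [-3.142, -0.001, 0.153]
contact_force: [-0.0, 0.1, 0.7]
width: 0.051
```

```bash
python3 - <<'E'
from h import *
plan()
E
```

```text
t 2.15 tcp jig [-159.8  -37.7   49. ] F [-0.   0.1  0.7] w 0.051
```

Request:
{"op": "play_rows", "data": {"rows": [{"travel": [0.004,0,0.002],"delta_rot": [0,0,0.002],"gripper": 60},{"travel": [0.01,0,0.003],"delta_rot": [0,0,0.002],"gripper": 60},{"travel": [0.014,0,0.003],"delta_rot": [0,0,0.002],"gripper": 60},{"travel": [0.018,0,0.003],"delta_rot": [0,0,0.002],"gripper": 60},{"travel": [0.022,0,0.003],"delta_rot": [0,0,0.002],"gripper": 60},{"travel": [0.026,0,0.003],"delta_rot": [0,0,0.002],"gripper": 60},{"travel": [0.03,0,0.003],"delta_rot": [0,0,0.002],"gripper": 60},{"travel": [0.033,0,0.003],"delta_rot": [0,0,0.002],"gripper": 60},{"travel": [0.035,0,0.003],"delta_rot": [0,0,0.002],"gripper": 60}]}}

```text
clock: 3.28
ee_pos: [0.4326, -0.1425, 0.046]
orientation: [-3.141, -0.001, 0.151]
contact_force: [-3.2, -0.2, 0.9]
width: 0.0512
```

Request:
{"op": "play_rows", "data": {"rows": [{"travel": [0.001,0,0],"delta_rot": [0,0,0],"gripper": 60},{"travel": [0.002,0,0],"delta_rot": [0,0,0],"gripper": 60}]}}

```text
clock: 3.52
ee_pos: [0.4346, -0.1422, 0.046]
orientation: [-3.141, -0.001, 0.151]
contact_force: [-1.9, -0.9, 1.9]
width: 0.0512
```

```bash
python3 - <<'E'
from h import *
plan()
cv2.imwrite("pics/w2.png",get_image("wrist")[:,:,::-1])
E
```

```text
t 3.52 tcp jig [-122.7  -37.7   46. ] F [-1.9 -0.9  1.9] w 0.051
```

View pics/w2.png

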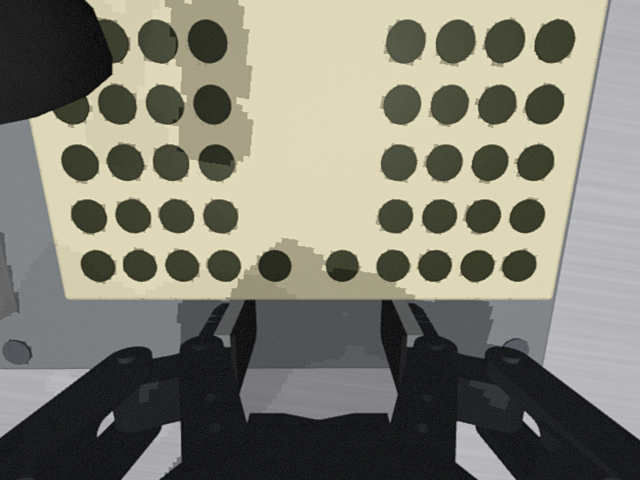

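The board is now square to the fingers (its near edge is level at row 298) and about 2 mm short of the end stop. Next I'll back off and go round for the y push.

```bash
python3 - <<'E'
from h import *
E_=down(.155+np.pi/2); D=down(.155)
plan(([-135,-38,46],D),([-135,-90,130],down(.155+.8)),([-62,-152,130],E_),([-62,-152,46],E_))
E
```

```text
t 3.58 tcp jig [-122.6  -37.7   46. ] F [-1.2  0.8  0.8] w 0.051
travel [-0.0124, 0.0004, 0.0] rot [-0.0001, -0.0011, -0.0037]
travel [-0.0121, 0.0523, -0.084] rot [0.0003, -0.0011, -0.8037]
travel [0.0612, 0.1141, -0.0839] rot [0.0008, -0.001, -1.5745]
travel [0.0611, 0.1141, 0.0001] rot [0.0008, -0.001, -1.5745]
```

Request:
{"op": "play_rows", "data": {"rows": [{"travel": [-0.012,0,0],"delta_rot": [0,0,0],"gripper": 60},{"travel": [-0.012,0.01,-0.045],"delta_rot": [0,0,-0.1],"gripper": 60},{"travel": [-0.012,0.05,-0.084],"delta_rot": [0,0,-0.28],"gripper": 60},{"travel": [0,0.08,-0.084],"delta_rot": [0,0,-0.46],"gripper": 60},{"travel": [0.02,0.1,-0.084],"delta_rot": [0,0,-0.64],"gripper": 60},{"travel": [0.04,0.114,-0.084],"delta_rot": [0,0,-0.82],"gripper": 60},{"travel": [0.061,0.114,-0.084],"delta_rot": [0,0,-1.0],"gripper": 60},{"travel": [0.061,0.114,-0.084],"delta_rot": [0,0,-1.18],"gripper": 60},{"travel": [0.061,0.114,-0.084],"delta_rot": [0,0,-1.36],"gripper": 60},{"travel": [0.061,0.114,-0.084],"delta_rot": [0,0,-1.57],"gripper": 60}]}}

```text
clock: 4.82
ee_pos: [0.5114, -0.2458, 0.1299]
orientation: [3.141, -0.0, 1.705]
contact_force: [-0.1, -1.0, 0.3]
width: 0.0511
```

```bash
python3 - <<'E'
from h import *
E_=down(.155+np.pi/2)
plan(([-62,-152,46],E_),([-62,-105,46],E_))
E
```

```text
t 4.83 tcp jig [ -62.8 -151.9  129.9] F [-0.1 -1.   0.3] w 0.051
travel [-0.0001, 0.0007, 0.0839] rot [0.001, -0.0003, -0.0211]
travel [0.0469, -0.0003, 0.0839] rot [0.001, -0.0003, -0.0211]
```

Request:
{"op": "play_rows", "data": {"rows": [{"travel": [0,0,0.04],"delta_rot": [0,0,-0.021],"gripper": 60},{"travel": [0,0,0.07],"delta_rot": [0,0,-0.021],"gripper": 60},{"travel": [0,0,0.084],"delta_rot": [0,0,-0.021],"gripper": 60},{"travel": [0.005,0,0.084],"delta_rot": [0,0,-0.021],"gripper": 60},{"travel": [0.01,0,0.084],"delta_rot": [0,0,-0.021],"gripper": 60},{"travel": [0.014,0,0.084],"delta_rot": [0,0,-0.021],"gripper": 60},{"travel": [0.018,0,0.084],"delta_rot": [0,0,-0.021],"gripper": 60},{"travel": [0.022,0,0.084],"delta_rot": [0,0,-0.021],"gripper": 60},{"travel": [0.026,0,0.084],"delta_rot": [0,0,-0.021],"gripper": 60},{"travel": [0.03,0,0.084],"delta_rot": [0,0,-0.021],"gripper": 60}]}}

```text
clock: 6.08
ee_pos: [0.5076, -0.2158, 0.046]
orientation: [3.14, -0.0, 1.726]
contact_force: [0.4, -2.7, 2.1]
width: 0.0511
```

Request:
{"op": "play_rows", "data": {"rows": [{"travel": [0.004,0,0],"delta_rot": [0,0,0],"gripper": 60},{"travel": [0.008,0,0],"delta_rot": [0,0,0],"gripper": 60},{"travel": [0.012,0,0],"delta_rot": [0,0,0],"gripper": 60},{"travel": [0.015,0,0],"delta_rot": [0,0,0],"gripper": 60},{"travel": [0.017,0,0],"delta_rot": [0,0,0],"gripper": 60},{"travel": [0.018,0,0],"delta_rot": [0,0,0],"gripper": 60}]}}

```text
clock: 6.82
ee_pos: [0.5047, -0.198, 0.046]
orientation: [3.141, -0.0, 1.726]
contact_force: [-0.2, -3.4, 2.4]
width: 0.051
```

```bash
python3 - <<'E'
from h import *
E_=down(.155+np.pi/2)
plan(([-62,-101,46],E_))
E
```

```text
t 6.83 tcp jig [ -62.  -103.6   46. ] F [-0.2 -3.4  2.4] w 0.051
travel [0.0026, 0.0, -0.0] rot [0.0011, -0.0001, -0.0]
```

Next I'll creep in until the force rises.

Request:
{"op": "play_rows", "data": {"rows": [{"travel": [0.001,0,0],"delta_rot": [0,0,0],"gripper": 60},{"travel": [0.002,0,0],"delta_rot": [0,0,0],"gripper": 60}]}}

```text
clock: 7.08
ee_pos: [0.5044, -0.196, 0.046]
orientation: [3.14, -0.0, 1.726]
contact_force: [0.8, -2.1, 1.9]
width: 0.051
```

Request:
{"op": "play_rows", "data": {"rows": [{"travel": [0.001,0,0],"delta_rot": [0,0,0],"gripper": 60}]}}

```text
clock: 7.2
ee_pos: [0.5043, -0.195, 0.046]
orientation: [3.14, -0.0, 1.726]
contact_force: [0.1, -2.6, 2.0]
width: 0.0516
```

Request:
{"op": "play_rows", "data": {"rows": [{"travel": [0.001,0,0],"delta_rot": [0,0,0],"gripper": 60}]}}

```text
clock: 7.32
ee_pos: [0.5042, -0.1945, 0.046]
orientation: [3.14, 0.001, 1.726]
contact_force: [1.5, -11.3, -2.0]
width: 0.0512
```

The fence is reached: 11 N at TCP y ≈ -100, where home was expected at -101. Next I'll go back round and finish x.

```bash
python3 - <<'E'
from h import *
E_=down(.155+np.pi/2); D=down(.155)
plan(([-62,-112,46],E_),([-62,-125,130],E_),([-135,-5,130],D),([-135,-5,46],D))
E
```

```text
t 7.33 tcp jig [ -62.  -100.1   46. ] F [  1.5 -11.3  -2. ] w 0.051
travel [-0.0119, -0.0, 0.0001] rot [0.0015, 0.0011, -0.0001]
travel [-0.025, 0.0001, -0.0839] rot [0.0015, 0.0011, -0.0001]
travel [0.095, -0.0729, -0.0842] rot [0.0021, -0.0003, 1.5707]
travel [0.0951, -0.073, -0.0002] rot [0.0021, -0.0003, 1.5707]
```

Request:
{"op": "play_rows", "data": {"rows": [{"travel": [-0.012,0,0],"delta_rot": [0,0,0],"gripper": 60},{"travel": [-0.02,0,-0.045],"delta_rot": [0,0,0.15],"gripper": 60},{"travel": [-0.025,-0.03,-0.084],"delta_rot": [0,0,0.33],"gripper": 60},{"travel": [-0.01,-0.06,-0.084],"delta_rot": [0,0,0.51],"gripper": 60},{"travel": [0.01,-0.073,-0.084],"delta_rot": [0,0,0.69],"gripper": 60},{"travel": [0.04,-0.073,-0.084],"delta_rot": [0,0,0.87],"gripper": 60},{"travel": [0.07,-0.073,-0.084],"delta_rot": [0,0,1.05],"gripper": 60},{"travel": [0.095,-0.073,-0.084],"delta_rot": [0,0,1.23],"gripper": 60},{"travel": [0.095,-0.073,-0.084],"delta_rot": [0,0,1.4],"gripper": 60},{"travel": [0.095,-0.073,-0.084],"delta_rot": [0,0,1.57],"gripper": 60}]}}

```text
clock: 8.57
ee_pos: [0.4173, -0.1118, 0.1298]
orientation: [3.141, -0.001, 0.151]
contact_force: [-0.1, -0.4, 0.1]
width: 0.0511
```

```bash
python3 - <<'E'
from h import *
D=down(.155)
plan(([-135,-5,46],D),([-122,-5,46],D))
E
```

```text
t 8.57 tcp jig [-135.1   -5.   129.8] F [-0.1 -0.4  0.1] w 0.051
travel [-0.0, -0.0, 0.0838] rot [0.0006, -0.0012, -0.0045]
travel [0.013, -0.0001, 0.0838] rot [0.0006, -0.0012, -0.0045]
```

Request:
{"op": "play_rows", "data": {"rows": [{"travel": [0,0,0.04],"delta_rot": [0,0,-0.004],"gripper": 60},{"travel": [0,0,0.07],"delta_rot": [0,0,-0.004],"gripper": 60},{"travel": [0,0,0.084],"delta_rot": [0,0,-0.004],"gripper": 60},{"travel": [0.006,0,0.084],"delta_rot": [0,0,-0.004],"gripper": 60},{"travel": [0.01,0,0.084],"delta_rot": [0,0,-0.004],"gripper": 60},{"travel": [0.012,0,0.084],"delta_rot": [0,0,-0.004],"gripper": 60},{"travel": [0.013,0,0.084],"delta_rot": [0,0,-0.004],"gripper": 60}]}}

```text
clock: 9.45
ee_pos: [0.4304, -0.1099, 0.0463]
orientation: [3.141, -0.001, 0.155]
contact_force: [-2.7, -2.4, 1.6]
width: 0.0514
```

Request:
{"op": "play_rows", "data": {"rows": [{"travel": [0.001,0,0],"delta_rot": [0,0,0],"gripper": 60}]}}

```text
clock: 9.57
ee_pos: [0.4314, -0.1097, 0.0464]
orientation: [3.141, -0.001, 0.155]
contact_force: [-5.0, -1.0, -0.5]
width: 0.051
```

Request:
{"op": "play_rows", "data": {"rows": [{"travel": [0.001,0,0],"delta_rot": [0,0,0],"gripper": 60}]}}

```text
clock: 9.7
ee_pos: [0.4314, -0.1096, 0.0464]
orientation: [3.141, 0.001, 0.155]
contact_force: [-14.0, -5.5, 8.9]
width: 0.0513
```

Request:
{"op": "play_rows", "data": {"rows": [{"travel": [0.001,0,0],"delta_rot": [0,0,0],"gripper": 60}]}}

```text
clock: 9.82
ee_pos: [0.4315, -0.1097, 0.0464]
orientation: [-3.142, 0.004, 0.155]
contact_force: [-12.0, -4.9, 8.6]
width: 0.0512
```

Request:
{"op": "play_rows", "data": {"rows": [{"travel": [-0.015,0,0],"delta_rot": [0,0,0],"gripper": 60},{"travel": [-0.03,0,-0.05],"delta_rot": [0,0,0],"gripper": 60},{"travel": [-0.03,-0.01,-0.11],"delta_rot": [0,0,0],"gripper": 0},{"travel": [-0.03,-0.02,-0.16],"delta_rot": [0,0,0],"gripper": 0},{"travel": [-0.03,-0.02,-0.16],"delta_rot": [0,0,0],"gripper": 0},{"travel": [-0.03,-0.02,-0.16],"delta_rot": [0,0,0],"gripper": 0}]}}

```text
clock: 10.58
ee_pos: [0.3988, -0.0944, 0.206]
orientation: [-3.141, 0.004, 0.155]
contact_force: [0.3, 0.1, -1.3]
width: 0.0001
```

```bash
python3 - <<'E'
from h import *
plan(([-40,0,250],slant(45)))
im=get_image("wrist")[:,:,::-1]
cv2.imwrite("pics/w3.png",im)
E
```

```text
t 10.57 tcp jig [-150.7   15.1  206. ] F [ 0.3  0.1 -1.3] w 0.0
travel [0.1105, 0.0151, -0.0444] rot [-0.0002, 0.789, 0.0]
```

View pics/w3.png

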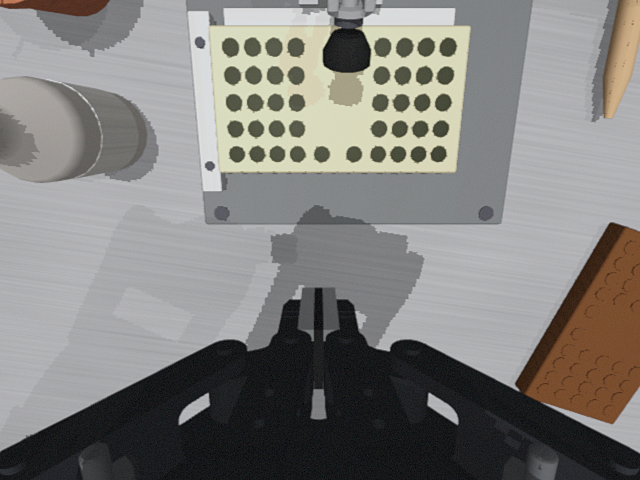

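The board looks flush against the fence (left edge columns 210–220) and the end stop (top edge row 26). I'll enlarge both seams to be sure.

```bash
python3 - <<'E'
import cv2
a=cv2.imread("pics/w3.png")[5:200,185:475];cv2.imwrite("pics/w3c.png",cv2.resize(a,None,fx=2.75,fy=2.75,interpolation=cv2.INTER_CUBIC))
E
```

```text
(no output)
```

View pics/w3c.png

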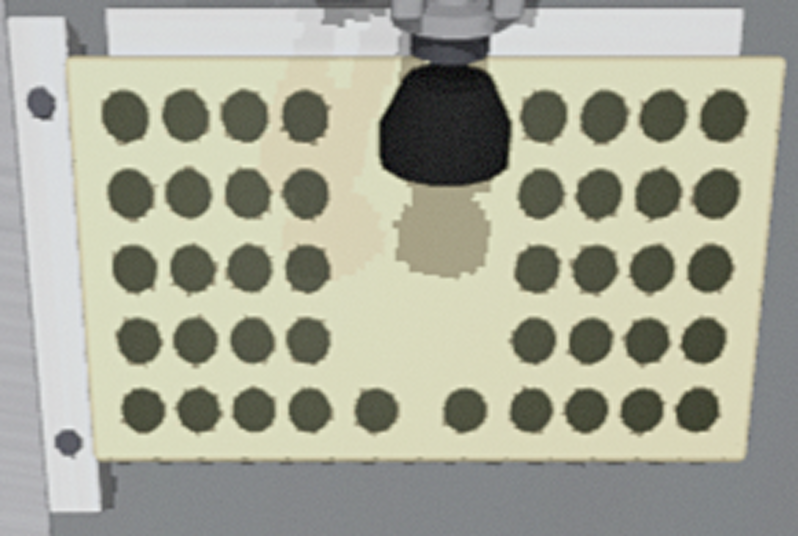

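```bash
python3 - <<'E'
from h import *
W=P("wrist")
f=lambda uv,z:[wj([*p,z]).round(1).tolist() for p in onplane(W,uv,z)]
print("plate near",f([(205,223),(503,223)],.018))
print("board TL TR BR BL",f([(210,26.5),(470,26.5),(458,172),(220.5,172)],.038))
print("stop/fence",f([(221,190),(224,9),(455,9)],.032))
E
```

```text
plate near [[-153.8, 110.2, 18.0], [-153.7, -140.4, 18.0]]
board TL TR BR BL [[-11.0, 88.8, 38.0], [-11.0, -88.7, 38.0], [-109.2, -90.8, 38.0], [-109.2, 88.9, 38.0]]
stop/fence [[-123.8, 91.1, 32.0], [1.2, 79.9, 32.0], [1.2, -79.3, 32.0]]
```

Both seams show no gap, and the corners sit at -11/-109 in x and 89/-90 in y, so the board is home within the error. The x push may have dragged the board slightly off the fence, so I'll give one last nudge in y.

```bash
python3 - <<'E'
from h import *
E_=down(.155+np.pi/2)
plan(([-62,-115,130],E_),([-62,-115,46],E_))
E
```

```text
t 10.62 tcp jig [-150.8   15.1  205.5] F [ 0.1  0.6 -1. ] w -0.0
travel [0.0892, 0.1301, 0.075] rot [-0.0043, 0.0031, -1.5709]
travel [0.0896, 0.1302, 0.159] rot [-0.0043, 0.0031, -1.5709]
```

Request:
{"op": "play_rows", "data": {"rows": [{"travel": [0,0.05,0],"delta_rot": [0,0,-0.15],"gripper": 60},{"travel": [0,0.09,0],"delta_rot": [0,0,-0.33],"gripper": 60},{"travel": [0,0.13,0.02],"delta_rot": [0,0,-0.51],"gripper": 60},{"travel": [0.03,0.13,0.04],"delta_rot": [0,0,-0.69],"gripper": 60},{"travel": [0.06,0.13,0.06],"delta_rot": [0,0,-0.87],"gripper": 60},{"travel": [0.089,0.13,0.075],"delta_rot": [0,0,-1.05],"gripper": 60},{"travel": [0.089,0.13,0.075],"delta_rot": [0,0,-1.23],"gripper": 60},{"travel": [0.089,0.13,0.075],"delta_rot": [0,0,-1.4],"gripper": 60},{"travel": [0.089,0.13,0.075],"delta_rot": [-0.004,0.003,-1.571],"gripper": 60},{"travel": [0.089,0.13,0.075],"delta_rot": [-0.004,0.003,-1.571],"gripper": 60}]}}

```text
clock: 11.88
ee_pos: [0.5057, -0.209, 0.1285]
orientation: [-3.139, -0.002, 1.725]
contact_force: [0.5, 0.3, -0.4]
width: 0.0514
```

Request:
{"op": "play_rows", "data": {"rows": [{"travel": [0,0,0.04],"delta_rot": [0,0,0],"gripper": 60},{"travel": [0,0,0.07],"delta_rot": [0,0,0],"gripper": 60},{"travel": [0,0,0.084],"delta_rot": [0,0,0],"gripper": 60},{"travel": [0.006,0,0.084],"delta_rot": [0,0,0],"gripper": 60},{"travel": [0.01,0,0.084],"delta_rot": [0,0,0],"gripper": 60},{"travel": [0.012,0,0.084],"delta_rot": [0,0,0],"gripper": 60},{"travel": [0.013,0,0.084],"delta_rot": [0,0,0],"gripper": 60},{"travel": [0.014,0,0.084],"delta_rot": [0,0,0],"gripper": 60}]}}

```text
clock: 12.88
ee_pos: [0.5035, -0.1951, 0.0448]
orientation: [-3.14, -0.001, 1.725]
contact_force: [0.5, 0.2, 0.2]
width: 0.0514
```

```bash
python3 - <<'E'
from h import *
E_=down(.155+np.pi/2)
plan(([-62,-100,46],E_))
E
```

```text
t 12.88 tcp jig [ -62.8 -100.6   44.8] F [0.5 0.2 0.2] w 0.051
travel [0.0006, 0.0008, -0.0012] rot [-0.0019, -0.0013, -0.0012]
```

Request:
{"op": "play_rows", "data": {"rows": [{"travel": [0.001,0,0],"delta_rot": [0,0,0],"gripper": 60}]}}

```text
clock: 13.0
ee_pos: [0.5034, -0.1947, 0.045]
orientation: [-3.14, -0.0, 1.725]
contact_force: [1.1, -9.4, -1.5]
width: 0.0514
```

Request:
{"op": "play_rows", "data": {"rows": [{"travel": [0.001,0,0],"delta_rot": [0,0,0],"gripper": 60}]}}

```text
clock: 13.12
ee_pos: [0.5034, -0.1946, 0.0452]
orientation: [-3.141, 0.002, 1.725]
contact_force: [-0.8, -9.8, -2.9]
width: 0.0514
```

```bash
python3 - <<'E'
from h import *
plan()
E
```

```text
t 13.12 tcp jig [ -62.8 -100.1   45.2] F [-0.8 -9.8 -2.9] w 0.051
```

Contact came at the same place as before (-100.1 mm), so the board is home. For the clamp I'll work out the slanted approach and the path of the push.

```bash
sed -i 's/^J=np.array.*/J=np.array([.5512,-.0858,.155])/' h.py; cat >> h.py <<'E'
from scipy.interpolate import CubicSpline
K=np.array([[98,33,165],[74,69,171],[52,96,161],[33,110,142],[13,121,112],[4,124,97]])[::-1]
cs=CubicSpline(K[:,0],K[:,1:])
def push(th,pen=0,a=45):
    t=np.radians(th);n=np.array([-np.sin(t),0,np.cos(t)]);A=np.radians(a)
    zt=np.array([np.cos(A),0,-np.sin(A)]);xt=np.array([np.sin(A),0,np.cos(A)])
    g=cs(th);return (np.array([g[0],0,g[1]])+n*(7.5+11*abs(xt@n)-pen)-25*zt, slant(a))
E
python3 - <<'E'
from h import *
from scipy.spatial.transform import Slerp
for th in(98,74,52,33,13,4): print(th,push(th)[0].round(1))
s=read_state();R0=Ro.from_euler('xyz',s["orientation"])
sl=Slerp([0,1],Ro.concatenate([R0,slant(45)]))
print("angle",(R0.inv()*slant(45)).magnitude())
pt=[([-62,-115,46],0),([-62,-120,100],.05),([-80,-120,150],.15),([-110,-110,200],.27),([-120,-90,220],.39),([-120,-70,220],.51),([-120,-40,220],.63),([-120,-10,220],.75),([-120,0,220],.87),([-120,0,220],1)]
plan(*[(p,sl(f)) for p,f in pt])
E
```

```text
98 [ -0.8   0.  180.4]
74 [ 39.    0.  192.2]
52 [ 71.4   0.  184.1]
33 [ 87.    0.  167.9]
13 [100.3   0.  142.7]
4 [105.3   0.  129.4]
angle 1.7178570359645025
t 13.12 tcp jig [ -64.1 -100.1   45.2] F [-0.8 -9.8 -2.9] w 0.051
travel [-0.0149, 0.0021, -0.0008] rot [0.0, 0.0, -0.0]
travel [-0.0199, 0.002, -0.0548] rot [-0.0307, 0.0308, 0.0741]
travel [-0.0201, -0.016, -0.1048] rot [-0.092, 0.0925, 0.2222]
travel [-0.0102, -0.0461, -0.1547] rot [-0.1655, 0.1664, 0.4]
travel [0.0098, -0.0561, -0.1748] rot [-0.2391, 0.2404, 0.5778]
travel [0.0298, -0.0562, -0.1748] rot [-0.3127, 0.3144, 0.7556]
travel [0.0598, -0.0562, -0.1749] rot [-0.3862, 0.3883, 0.9334]
travel [0.0898, -0.0562, -0.1749] rot [-0.4598, 0.4623, 1.1112]
travel [0.0998, -0.0562, -0.1749] rot [-0.5334, 0.5363, 1.289]
travel [0.0998, -0.0562, -0.1749] rot [-0.6131, 0.6164, 1.4816]
```

Request:
{"op": "play_rows", "data": {"rows": [{"travel": [-0.015,0.002,0],"delta_rot": [0,0,0],"gripper": 60},{"travel": [-0.02,0.002,-0.055],"delta_rot": [-0.03,0.03,0.074],"gripper": 60},{"travel": [-0.02,-0.016,-0.105],"delta_rot": [-0.092,0.092,0.222],"gripper": 0},{"travel": [-0.01,-0.046,-0.155],"delta_rot": [-0.165,0.166,0.4],"gripper": 0},{"travel": [0.01,-0.056,-0.175],"delta_rot": [-0.239,0.24,0.578],"gripper": 0},{"travel": [0.03,-0.056,-0.175],"delta_rot": [-0.313,0.314,0.756],"gripper": 0},{"travel": [0.06,-0.056,-0.175],"delta_rot": [-0.386,0.388,0.933],"gripper": 0},{"travel": [0.09,-0.056,-0.175],"delta_rot": [-0.46,0.462,1.111],"gripper": 0},{"travel": [0.1,-0.056,-0.175],"delta_rot": [-0.533,0.536,1.289],"gripper": 0},{"travel": [0.1,-0.056,-0.175],"delta_rot": [-0.613,0.616,1.482],"gripper": 0}]}}

```text
clock: 14.38
ee_pos: [0.4329, -0.1042, 0.2206]
orientation: [3.077, -0.731, 0.322]
contact_force: [0.8, -0.8, 0.2]
width: 0.0001
```

```bash
python3 - <<'E'
from h import *
s=read_state();print(s["joints"].round(2))
S=slant(45)
plan(([-60,0,200],S),push(98,-20),push(98,-8),push(98,0))
E
```

```text
[-0.56 -0.12  2.21  0.86  0.67  0.13]
t 14.38 tcp jig [-1.197e+02  1.000e-01  2.206e+02] F [ 0.8 -0.8  0.2] w 0.0
travel [0.0301, 0.0064, 0.0552] rot [-0.0502, 0.0505, 0.123]
travel [0.0441, 0.0102, 0.0981] rot [-0.0502, 0.0505, 0.123]
travel [0.0539, 0.0118, 0.1048] rot [-0.0502, 0.0505, 0.123]
travel [0.0605, 0.0128, 0.1092] rot [-0.0502, 0.0505, 0.123]
```

Request:
{"op": "play_rows", "data": {"rows": [{"travel": [0.015,0.003,0.03],"delta_rot": [-0.05,0.05,0.123],"gripper": 0},{"travel": [0.03,0.006,0.055],"delta_rot": [-0.05,0.05,0.123],"gripper": 0},{"travel": [0.038,0.008,0.08],"delta_rot": [-0.05,0.05,0.123],"gripper": 0},{"travel": [0.044,0.01,0.098],"delta_rot": [-0.05,0.05,0.123],"gripper": 0},{"travel": [0.044,0.01,0.098],"delta_rot": [-0.05,0.05,0.123],"gripper": 0}]}}

```text
clock: 15.0
ee_pos: [0.5311, -0.089, 0.1771]
orientation: [-3.141, -0.784, 0.155]
contact_force: [-0.3, -0.3, 0.2]
width: 0.0003
```

```bash
python3 - <<'E'
from h import *
im=get_image("side")[130:330,220:420,::-1];cv2.imwrite("pics/s2.png",cv2.resize(im,None,fx=3,fy=3,interpolation=cv2.INTER_CUBIC))
plan(push(98,-5),push(98,0),push(92),push(84),push(76),push(68),push(60),push(52),push(46),push(40))
E
```

```text
t 15.05 tcp jig [-20.8  -0.  177.5] F [-1.2 -0.2 -0.2] w 0.0
travel [0.0122, -0.0, 0.0091] rot [-0.0006, 0.0009, 0.0]
travel [0.0162, -0.0, 0.0121] rot [-0.0006, 0.0009, 0.0]
travel [0.0265, -0.0, 0.0153] rot [-0.0006, 0.0009, 0.0]
travel [0.0392, -0.0, 0.0215] rot [-0.0006, 0.0009, 0.0]
travel [0.0502, -0.0, 0.0296] rot [-0.0006, 0.0009, 0.0]
travel [0.0592, -0.0, 0.0391] rot [-0.0006, 0.0009, 0.0]
travel [0.0659, -0.0, 0.0495] rot [-0.0006, 0.0009, 0.0]
travel [0.0699, 0.0, 0.0604] rot [-0.0006, 0.0009, 0.0]
travel [0.071, 0.0, 0.0686] rot [-0.0006, 0.0009, 0.0]
travel [0.0708, 0.0, 0.0751] rot [-0.0006, 0.0009, 0.0]
```

View pics/s2.png

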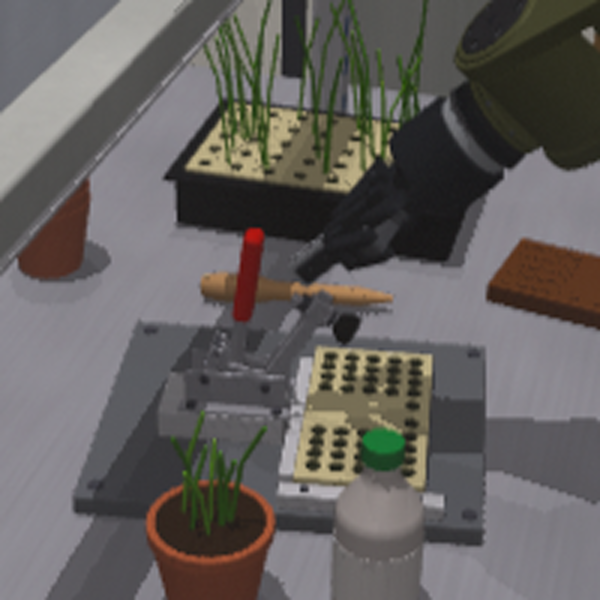

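The side view shows the fingertips at (305,270), just before the upright red grip at (248,275). The gripper is well clear of the clamp arm and the lamp, so I can push.

Request:
{"op": "play_rows", "data": {"rows": [{"travel": [0.012,0,0.009],"delta_rot": [0,0,0],"gripper": 0},{"travel": [0.016,0,0.012],"delta_rot": [0,0,0],"gripper": 0},{"travel": [0.0265,0,0.0155],"delta_rot": [0,0,0],"gripper": 0},{"travel": [0.039,0,0.0215],"delta_rot": [0,0,0],"gripper": 0},{"travel": [0.05,0,0.0295],"delta_rot": [0,0,0],"gripper": 0},{"travel": [0.059,0,0.039],"delta_rot": [0,0,0],"gripper": 0},{"travel": [0.066,0,0.0495],"delta_rot": [0,0,0],"gripper": 0},{"travel": [0.07,0,0.0605],"delta_rot": [0,0,0],"gripper": 0},{"travel": [0.071,0,0.0685],"delta_rot": [0,0,0],"gripper": 0}]}}

```text
clock: 16.18
ee_pos: [0.6286, -0.0737, 0.1786]
orientation: [-3.141, -0.784, 0.155]
contact_force: [-0.3, -0.2, 1.0]
width: -0.0002
```

```bash
python3 - <<'E'
from h import *
plan(push(42),push(36),push(30),push(24),push(18),push(13),push(9),push(6),push(4),push(4,2))
E
```

```text
t 16.18 tcp jig [7.830e+01 1.000e-01 1.786e+02] F [-0.3 -0.2  1. ] w -0.0
travel [0.0, 0.0001, 0.0038] rot [-0.0008, 0.0013, -0.0]
travel [-0.0007, 0.0001, 0.0102] rot [-0.0008, 0.0013, -0.0]
travel [-0.0022, 0.0001, 0.0173] rot [-0.0008, 0.0013, -0.0]
travel [-0.0044, 0.0001, 0.0253] rot [-0.0008, 0.0013, -0.0]
travel [-0.0071, 0.0001, 0.0337] rot [-0.0008, 0.0013, -0.0]
travel [-0.0098, 0.0001, 0.0409] rot [-0.0008, 0.0013, -0.0]
travel [-0.0122, 0.0001, 0.0467] rot [-0.0008, 0.0013, -0.0]
travel [-0.0142, 0.0001, 0.051] rot [-0.0008, 0.0013, -0.0]
travel [-0.0157, 0.0001, 0.0539] rot [-0.0008, 0.0013, -0.0]
travel [-0.017, 0.0001, 0.0554] rot [-0.0008, 0.0013, -0.0]
```

Request:
{"op": "play_rows", "data": {"rows": [{"travel": [0,0,0.004],"delta_rot": [0,0,0],"gripper": 0},{"travel": [-0.0005,0,0.01],"delta_rot": [0,0,0],"gripper": 0},{"travel": [-0.002,0,0.0175],"delta_rot": [0,0,0],"gripper": 0},{"travel": [-0.0045,0,0.0255],"delta_rot": [0,0,0],"gripper": 0},{"travel": [-0.007,0,0.0335],"delta_rot": [0,0,0],"gripper": 0}]}}

```text
clock: 16.8
ee_pos: [0.6472, -0.0708, 0.1495]
orientation: [-3.141, -0.784, 0.155]
contact_force: [-4.4, -1.5, 2.4]
width: 0.0001
```

Request:
{"op": "play_rows", "data": {"rows": [{"travel": [-0.003,0,0.007],"delta_rot": [0,0,0],"gripper": 0},{"travel": [-0.005,0,0.013],"delta_rot": [0,0,0],"gripper": 0}]}}

```text
clock: 17.05
ee_pos: [0.6529, -0.0698, 0.1359]
orientation: [-3.14, -0.783, 0.155]
contact_force: [-1.4, -0.1, -0.1]
width: -0.0003
```

Request:
{"op": "play_rows", "data": {"rows": [{"travel": [-0.002,0,0.0045],"delta_rot": [0,0,0],"gripper": 0},{"travel": [-0.0035,0,0.007],"delta_rot": [0,0,0],"gripper": 0}]}}

```text
clock: 17.3
ee_pos: [0.6553, -0.0694, 0.128]
orientation: [-3.14, -0.783, 0.155]
contact_force: [0.7, -0.8, 0.4]
width: 0.0001
```

```bash
python3 - <<'E'
from h import *
plan(push(4),push(4,2),push(4,4))
E
```

```text
t 17.3 tcp jig [105.4   0.2 128. ] F [ 0.7 -0.8  0.4] w 0.0
travel [0.0009, 0.0002, -0.0011] rot [-0.0011, 0.0023, -0.0002]
travel [-0.0004, 0.0002, 0.0005] rot [-0.0011, 0.0023, -0.0002]
travel [-0.0017, 0.0002, 0.002] rot [-0.0011, 0.0023, -0.0002]
```

The force rose and then vanished, so the handle probably snapped over. I'll press on straight down to find the stop.

Request:
{"op": "play_rows", "data": {"rows": [{"travel": [-0.0015,0,0.0015],"delta_rot": [0,0,0],"gripper": 0},{"travel": [-0.002,0,0.002],"delta_rot": [0,0,0],"gripper": 0}]}}

```text
clock: 17.55
ee_pos: [0.6556, -0.0694, 0.1258]
orientation: [-3.141, -0.784, 0.155]
contact_force: [-3.1, 0.0, 6.1]
width: -0.0002
```

Request:
{"op": "play_rows", "data": {"rows": [{"travel": [-0.001,0,0.001],"delta_rot": [0,0,0],"gripper": 0},{"travel": [-0.0015,0,0.0015],"delta_rot": [0,0,0],"gripper": 0}]}}

```text
clock: 17.8
ee_pos: [0.6559, -0.0694, 0.1248]
orientation: [-3.141, -0.786, 0.155]
contact_force: [-6.4, 0.8, 11.5]
width: 0.0003
```

```bash
python3 - <<'E'
from h import *
plan()
a=get_image("side")[130:330,220:420,::-1];cv2.imwrite("pics/s3.png",cv2.resize(a,None,fx=3,fy=3,interpolation=cv2.INTER_CUBIC))
E
```

```text
t 17.8 tcp jig [1.059e+02 1.000e-01 1.248e+02] F [-6.4  0.8 11.5] w 0.0
```

View pics/s3.png

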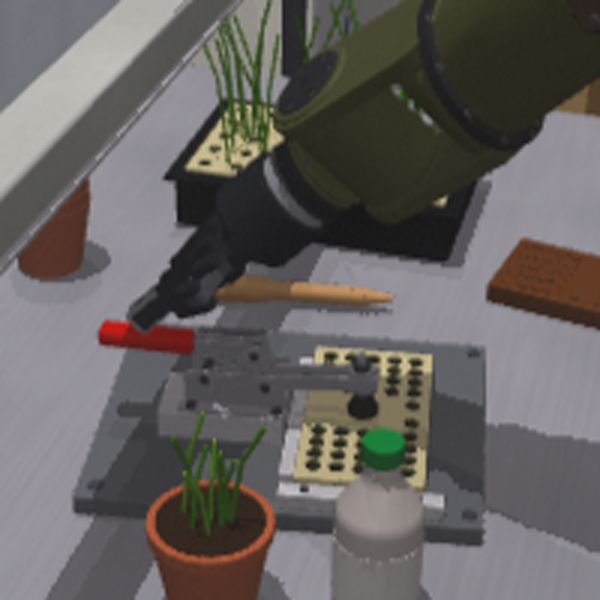

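The clamp is locked. The red handle lies flat at (145,337), the pad is down on the board at (363,405), and the handle stands 11.5 N against its stop. I'll withdraw along the tool axis, away from the lamp.

Request:
{"op": "play_rows", "data": {"rows": [{"travel": [0,0,-0.02],"delta_rot": [0,0,0],"gripper": 0},{"travel": [-0.005,0,-0.06],"delta_rot": [0,0,0],"gripper": 0},{"travel": [-0.02,0,-0.1],"delta_rot": [0,0,0],"gripper": 0},{"travel": [-0.04,0,-0.14],"delta_rot": [0,0,0],"gripper": 0},{"travel": [-0.06,0,-0.17],"delta_rot": [0,0,0],"gripper": 0},{"travel": [-0.06,0,-0.17],"delta_rot": [0,0,0],"gripper": 0},{"travel": [-0.06,0,-0.17],"delta_rot": [0,0,0],"gripper": 0},{"travel": [-0.06,0,-0.17],"delta_rot": [0,0,0],"gripper": 0}]}}

```text
clock: 18.85
ee_pos: [0.4957, -0.0945, 0.2022]
orientation: [-3.141, -0.786, 0.156]
contact_force: [0.4, 1.2, -0.7]
width: 0.0001
```

```bash
python3 - <<'E'
from h import *
plan()
a=get_image("wrist")[:,:,::-1]; b=get_image("side")[130:350,220:420,::-1]
b=cv2.resize(b,None,fx=2.18,fy=2.18,interpolation=cv2.INTER_CUBIC)
o=np.zeros((480,800,3),np.uint8); o[:360,:480]=0
aa=cv2.resize(a,(400,300));o[:300,:400]=aa;o[:b.shape[0],400:400+min(400,b.shape[1])]=b[:480,:400]
cv2.imwrite("pics/f.png",o)
E
```

```text
t 18.85 tcp jig [-56.2   0.  202.2] F [ 0.4  1.2 -0.7] w 0.0
```

View pics/f.png

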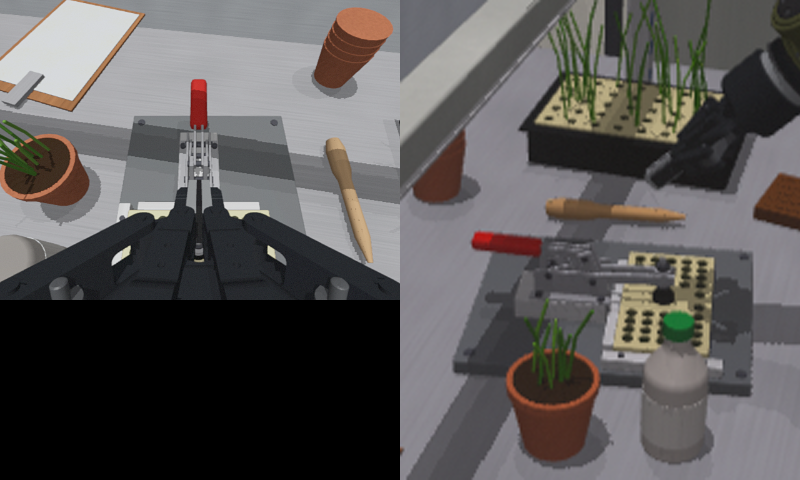

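The handle stays flat at (505,243), the pad is on the board at (663,295), and the board is tight in the corner. The arm is clear with no load, and the bottle, pot and dibber stand as before. I'll hand in.

```bash
python3 -c "
from bench import *
print(hand_in())"
```

```text
the job is handed in; nothing more can be done
None
```

The board is home against both stops and the toggle clamp is locked with its pad on the board. I handed the job in at about 19 s of the 67 s allowed.

**Board:** I pushed it with both fingertips along x, then y, then x and y once more. The fence stopped it twice at the same place (10–11 N), and the end stop held at 12–14 N. The wrist camera, taken before the last y nudge, put its corners about 1 mm from home, with no gap visible at either stop. I took no close-up of the board after locking. The last side view shows it still in the corner.

**Clamp:** I pushed the handle over from under the lamp at a 45° slant. The push force rose to about 5 N, then fell away as it snapped over. It then stood against its stop at 11.5 N, and it stayed flat after I let go.

**Surroundings:** At the last look the arm was clear with no load on it. I saw no sign of contact with the lamp, and the bottle, pot and dibber were where they started.

**Disagreement:** The two-camera heights came out 1–6 mm low against the text, so I used the text's heights. A wrist view also shifted the fitted jig by about 1 mm in x, which I corrected before the clamp push.

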